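Make up the finishing kit and the gluing kit on the guitar bench

TASK

Make up two job kits on the guitar maker's bench. Wooden tray: stand the spray can in the back recess (the end with the raised board), then the screw-lid jar upright in the front recess; steel tray: stand the nozzle glue bottle in the back compartment (the end with the raised plate), then lay the cork sanding block flat, as it lies now, in the front compartment. In each tray the tall thing at the back goes in before the short one in front of it; leave the flat tin and the pot of brushes standing where they are.

Things in the scene. Friction and masses are not known exactly. Their poses are not given: they have to be found in the camera images.
- wood_tray: Finishing-kit tray, fixed to the bench: a dark wooden block 230 long (its x) by 106 wide (its y), 22 mm high, with two square recesses 82 x 82 mm, centred on its length axis at x = -56 mm (front) and x = +56 mm (back); the recess floors are 6 mm above the bench. Its back end (+x) carries a raised board, 18 mm thick and 60 mm high. Origin: centre of the underside; x points to the back, away from the robot within about 15 degrees; z up.
- steel_tray: Gluing-kit tray, fixed to the bench: a bare sheet-steel tray 206 long (its x) by 98 wide (its y), walls 4 mm thick and 20 mm high, floor 4 mm thick, with a 20 mm high, 4 mm thick cross wall in the middle, making two compartments 97 (x) by 90 (y) mm centred at x = -50.5 mm (front) and x = +50.5 mm (back). Its back end (+x) carries a raised plate 45 mm high. Origin: centre of the underside; x points to the back, away from the robot within about 15 degrees; z up.
- spray_can_mid (a point): Aerosol spray can, loose, upright, 180 mm tall, the tallest thing in the stock: metal body 50 mm across up to 128 mm, then a plain round cap 48 mm across from 136 to 180 mm above its foot. About 0.3 kg. The point is on its axis, half-way up (90 mm above its foot); z up along its axis.
- jar_mid (a point): Short amber glass jar with a black screw lid, loose, upright, 62 mm tall: glass 50 mm across to 46 mm, lid 52 mm across above that. About 0.16 kg. The point is on its axis, half-way up (31 mm above its foot); z up along its axis.
- glue_bottle_mid (a point): White plastic glue bottle, loose, upright, 115 mm tall: round body 40 mm across up to 88 mm, then a thin pointed nozzle (20 mm across at its root) from 88 to 115 mm. About 0.12 kg. The point is on its axis, half-way up (57.5 mm above its foot); z up along its axis.
- block_mid (a point): Cork sanding block, loose, lying flat, 76 long (its x) by 45 wide (its y) by 42 mm high, with a grey abrasive sole. About 0.06 kg. The point is its centre (21 mm above the sole); x along its length, z up.
- tin_mid (a point): Flat round metal tin, 74 mm across and 28 mm high, to be left alone. The point is on its axis, 14 mm above its foot.
- brush_pot_mid (a point): White ceramic pot, 66 mm across and 75 mm high, with small brushes standing in it up to 115 mm above the bench and within 33 mm of its axis; to be left alone. The point is on its axis, 57.5 mm above its foot.
Not all that is in view belongs to the job. There is more than one size of the part that bears spray_can_mid; the job needs the middle-sized.

How it is judged:
By the outcome, as a careful person would: the job done as asked, in the order asked, and still so for the second after the job is handed in, with the robot touching nothing.
It also fails if it takes over 112 s, if anything falls off the work surface, if the arm or the gripper's body presses on something with over 40 N, if the wrist force passes 120 N, or if a joint passes its speed limit or range.

ROBOT

A 6-joint arm with a two-finger parallel gripper is mounted at the origin on the work surface. World frame = base frame: x ahead of the robot, y to its left, z up, the work surface at z = 0. Lengths are in m, angles in rad, forces in N, time in s.
With the tool pointing down it reaches from about 0.375 to 0.9 m from the base axis. Payload 3.1 kg.
Tool frame: the origin (TCP) lies where the fingers leave the gripper's body, on its centre line; the fingertips stand 73 mm ahead of it and the grasp point (between the pads) lies 54 mm ahead of it; z points along the fingers, y is the line along which they close (so a half turn about z gives the same grasp; the last joint's range is limited). The gripper opens to 85 mm and grips with 20 to 120 N. Pads are 22 mm wide; open, the fingers measure 114 mm over their backs; the gripper's body (76 mm by 85 mm) begins 54 mm behind the grasp point. The pads swing forward as they close: fully open they stand 13 mm farther back than shut.
Start: joints at [-1.502, 0.527, 1.433, -0, 1.181, -0.178], TCP at [0.153, -0.606, 0.304] pointing down, gripper open.
Joint ranges: [-3.08, 3.08], [-0.75, 2.2], [0.22, 2.44], [-1.43, 4.57], [0, 2.65], [-2.85, 2.85]. Speed limits (rad/s): [2.79, 2.79, 3.14, 3.14, 3.14, 3.14].

INTERFACE

Orientations are given as a unit quaternion [x, y, z, w].
In Python, from station import manip gives the robot as it stands.
- The arm moves only by the shell command python3 -m crank 'ROWS' [FORCE]. ROWS is JSON, a list of rows, each an object with "dp": the shift along the tool's x, y, z normalised to -1 to 1, where 1 is 50 cm, a list of three; "delta_rot": the turn, a rotation vector about the tool's x, y, z normalised to -1 to 1, where 1 is 2 pi rad, a list of three; "fingers": the opening, from -1 (shut) to 1 (fully open). A call has 1 to 12 rows; each row shifts and turns the commanded pose from where the row before left it, along the tool's axes as they then stand; what a row does not reach is not made up. A row lasts 1/12 s, in which the tool goes at most 41.7 mm and 7.16 degrees, less where a joint would pass 70% of its speed; a pose out of reach is approached as far as the arm can. A call with a number of a shift or a turn outside -1 to 1 is refused whole. A call with a gripper value outside its range is refused whole. The fingers move at their own pace and stop on an object; FORCE is the grip in N (left out, the last holds). Time passes only in rows, so rows that do not move let the fingers close. It gives the time, the measured TCP pose, the force, the opening and the grip force at its end, in the units of the state.
- manip.sense(): the state, without advancing time (a new reading comes with each control period).
- manip.snapshot(name): name is "side" or "top"; returns (picture, depth): 480x640x3 uint8, red, green, blue; 480x640 float32, m along the optical axis (not along the pixel's ray), 0 where there is no reading.
- manip.camera_model(name): a dict with "fx", "fy", "cx", "cy" (pixels), "origin" and "attitude" of the camera in the world. Camera axes: x right, y up, looking along -z (the intrinsics and any distortion apply to the point x, -y, -z); pixel columns grow to the right and rows downward; lengths in m; the calibration is good to about 2 mm. A picture is of the moment at which its call begins. camera_model takes no time and is no camera call.
- manip.sign_off(): hands the job in; it is judged then, once.
The state is a dict: "t": time; "q": joint angles; "qd": joint speeds; "tau": joint torques, N m; "tcp_pos": TCP position; "tool_rot": TCP orientation; "force": force on the tool from outside, world axes, zero at the start; "ft_torque": the same for the moment, N m; "finger_gap": opening from 0.0 (shut) to 1.0 (fully open); "gripper_force": force on a finger pad.
Only numpy, scipy, OpenCV 4.12 (cv2) and the standard library are available. Lean on these libraries where they do the work, as an engineer would, in place of code of your own. Each camera call takes 0.05 s, during which the arm holds its last target. There are 200 camera calls.

## Working session

There is one attempt and no reset: what is moved stays moved. The work goes in short steps, Python scripts to look and compute and a shell command to move; the robot and the scene stay as the last step left them, time stands still between calls to the robot, and variables do not carry over. Pictures are saved under pics/ and viewed, at most 14 in all, crops included, and the job is handed in when it is done.

```bash
ls; mkdir -p pics; python3 - <<'E'
from station import manip
import cv2, numpy as np
for n in("side","top"):
    p,d=manip.snapshot(n); cv2.imwrite(f"pics/{n}0.png",p[:,:,::-1]); np.savez(f"{n}0.npz",p=p,d=d)
    print(n,manip.camera_model(n))
print(manip.sense())
E
```

```text
pics
side {'fx': 494.05463305064967, 'fy': 494.05463305064967, 'cx': 316.2346384560454, 'cy': 246.08659430457143, 'origin': array([0.08009616, 0.86024404, 0.6819165 ]), 'attitude': array([-0.09847343,  0.47146611,  0.86144293, -0.16105519])}
top {'fx': 526.3113710607959, 'fy': 526.3113710607959, 'cx': 316.39117466568626, 'cy': 236.35660304241307, 'origin': array([ 0.35104262, -0.01624516,  1.14125842]), 'attitude': array([ 0.04548558, -0.02297958, -0.69845342,  0.71383879])}
{'t': 0.1, 'q': array([-1.50149697e+00,  5.28398434e-01,  1.43376464e+00, -4.14807388e-05,
        1.18140747e+00, -1.78500030e-01]), 'qd': array([ 0.00121327, -0.00113817, -0.00251848, -0.00049286,  0.00018856,
        0.00100884]), 'tau': array([ 6.68544471e-04, -4.43303096e+01, -1.78586787e+01, -2.67235100e-04,
        3.86036671e-03, -7.93541574e-06]), 'tcp_pos': array([ 0.1532793 , -0.60539621,  0.30301886]), 'tool_rot': array([ 9.92332786e-01,  1.23590709e-01,  3.48184787e-05, -9.88517361e-04]), 'force': array([ 0.20286136, -0.70832316,  0.03984732]), 'ft_torque': array([-0.00123341,  0.00310793, -0.00838075]), 'gripper_force': 0.0, 'finger_gap': 1.0012079235367146}
```

View pics/top0.png

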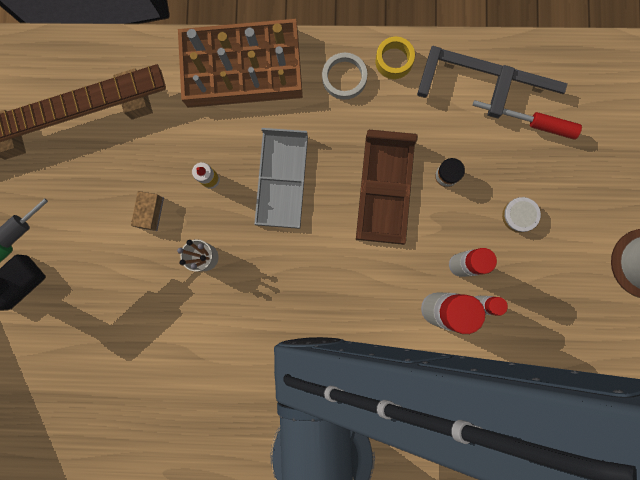

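View pics/side0.png

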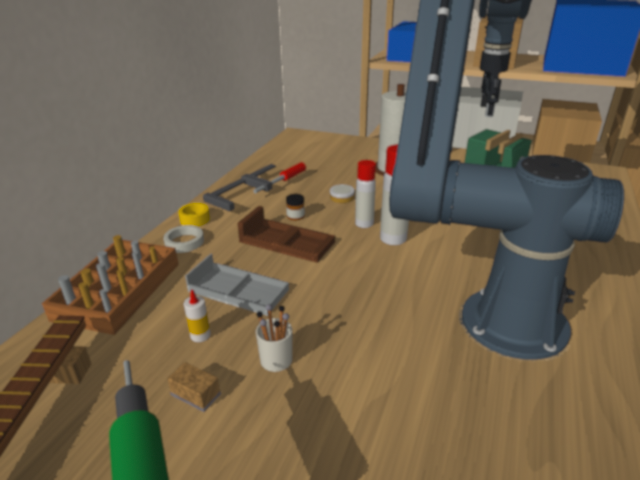

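The top view shows the glue bottle (203,172), cork block (147,211), brush pot (196,255), steel tray (283,179), wood tray (387,187), jar (451,171) and tin (522,214). There are three red-capped cans, at (480,262), (462,314) and (496,306), so I'll check their sizes by depth.

```bash
cat > h.py <<'E'
from station import manip
import cv2, numpy as np
from scipy.spatial.transform import Rotation as R
def cloud(n,d):
    c=manip.camera_model(n); v,u=np.mgrid[:480,:640]
    P=np.stack([(u-c['cx'])/c['fx']*d,-(v-c['cy'])/c['fy']*d,-d],-1)
    W=P@R.from_quat(c['attitude']).as_matrix().T+c['origin']; W[d==0]=np.nan; return W
def circ(xy):
    (c,r)=cv2.minEnclosingCircle(xy.astype(np.float32)); return np.round(c,4),round(r,4)
E
python3 - <<'E'
from h import *
z=np.load('top0.npz'); W=cloud('top',z['d'])
def box(u0,v0,u1,v1,zl,zh):
    w=W[v0:v1,u0:u1].reshape(-1,3); return w[(w[:,2]>zl)&(w[:,2]<zh)]
print('bench z',np.nanmedian(W[340:360,100:200,2]))
for n,b in dict(can1=(445,240,500,280),can2=(418,285,490,340),can3=(485,290,512,320),jar=(430,150,470,190),tin=(500,190,545,235),glue=(188,155,218,190),pot=(175,235,220,275),block=(128,185,165,235)).items():
    w=box(*b,.012,.4); zt=np.percentile(w[:,2],98)
    t=w[w[:,2]>zt-.012]; print(n,'top',zt.round(4),'circ',circ(t[:,:2]),'med',np.median(t[:,:2],0).round(4))
w=box(128,185,165,235,.036,.06); print('block',cv2.minAreaRect(w[:,:2].astype(np.float32)))
for n,b,zl in(('steel',(250,122,312,235),.012),('wood',(350,122,422,250),.012)):
    w=box(*b,zl,.03); r=cv2.minAreaRect(w[:,:2].astype(np.float32)); print(n,r)
    w=box(*b,.035,.09); print(' board',cv2.minAreaRect(w[:,:2].astype(np.float32)),np.percentile(w[:,2],95))
zs=np.load('side0.npz'); S=cloud('side',zs['d'])
for n,b in dict(can1=(350,155,382,230),can2=(375,140,400,245),jar=(284,190,308,220),glue=(183,285,213,342)).items():
    w=S[b[1]:b[3],b[0]:b[2]].reshape(-1,3); w=w[w[:,2]>.015]; print('side',n,np.nanpercentile(w[:,2],99.5),np.nanmedian(w[:,:2],0))
E
```

```text
bench z -0.0008438900332931043
can1 top 0.1831 circ (array([ 0.407 , -0.2878]), 0.0244) med [ 0.406  -0.2871]
can2 top 0.2513 circ (array([ 0.3125, -0.2387]), 0.0331) med [ 0.3126 -0.2375]
can3 top 0.1367 circ (array([ 0.3215, -0.3081]), 0.0372) med [ 0.3241 -0.3263]
jar top 0.0659 circ (array([ 0.5992, -0.2584]), 0.0263) med [ 0.599  -0.2581]
tin top 0.0331 circ (array([ 0.5151, -0.4136]), 0.0376) med [ 0.5146 -0.4125]
glue top 0.1128 circ (array([0.5819, 0.2578]), 0.0053) med [0.5814 0.2569]
pot top 0.1153 circ (array([0.4111, 0.2644]), 0.03) med [0.4093 0.2655]
block top 0.0456 circ (array([0.5082, 0.3901]), 0.0432) med [0.5069 0.3884]
block ((0.507420003414154, 0.38971033692359924), (0.04675790295004845, 0.07595683634281158), 81.79937744140625)
steel ((0.5830569267272949, 0.10127902030944824), (0.09886803478002548, 0.2051616609096527), 86.75575256347656)
 board ((0.6846815347671509, 0.09549868106842041), (0.09659485518932343, 0.005892856977880001), 86.2530517578125) 0.04788857646942207
wood ((0.5642682313919067, -0.12517715990543365), (0.10614395141601562, 0.22516007721424103), 85.34033203125)
 board ((0.6719869375228882, -0.13398262858390808), (0.10598394274711609, 0.019718270748853683), 85.80399322509766) 0.06233772829297983
side can1 0.18181483539760848 [ 0.40340964 -0.26721825]
side can2 0.3600802623203299 [ 0.32395756 -0.20633296]
side jar 0.0652423342578829 [ 0.5934841  -0.23883708]
side glue 0.11420077835310669 [0.57548386 0.27121045]
```

Can1 at (0.407, -0.288) is 180 mm tall with a 24 mm radius, so it is the middle size. The others are about 250 and 135 mm. Tray yaws are wood -4.7° and steel -3.2°, and each raised board agrees with its tray. First I turn the tool so the fingers close clear of the big can.

```bash
cat > go.py <<'E'
# usage: go.py x y z theta  (grasp-point target) -> shift in tool axes now, and turn about tool z, in row units
import sys; from h import *
a=[float(v) for v in sys.argv[1:5]]; s=manip.sense(); M=R.from_quat(s['tool_rot']).as_matrix()
th=np.degrees(np.arctan2(M[1,0],M[0,0])); turn=-(a[3]-th)
g=s['tcp_pos']+M[:,2]*.054; d=np.array(a[:3])-g
Rn=M@R.from_euler('z',turn,degrees=True).as_matrix()
print('t',round(s['t'],2),'grasp',g.round(4),'theta',round(th,1),'tilt',(M[:2,2]).round(4),'gap',round(s['finger_gap'],3),'F',s['force'].round(1),'grip',round(s['gripper_force'],1),'q6',round(s['q'][5],2))
print('turn units',round(turn/360,4),'world mm',(d*1e3).round(1),'| dp now',(M.T@d/.5).round(4),'| dp after turn',(Rn.T@(s['tcp_pos']+d+M[:,2]*0-s['tcp_pos'])/.5).round(4))
E
python3 -m crank '[{"dp":[0,0,0],"delta_rot":[0,0,0.0165],"fingers":1},{"dp":[0,0,0],"delta_rot":[0,0,0.0165],"fingers":1},{"dp":[0,0,0],"delta_rot":[0,0,0.0165],"fingers":1},{"dp":[0,0,0],"delta_rot":[0,0,0.0165],"fingers":1},{"dp":[0,0,0],"delta_rot":[0,0,0.0165],"fingers":1},{"dp":[0,0,0],"delta_rot":[0,0,0.0165],"fingers":1},{"dp":[0,0,0],"delta_rot":[0,0,0.0165],"fingers":1}]' 40
python3 go.py .407 -.288 .250 -27.4
```

```text
t: 0.68
tcp_pos: [0.1533, -0.6056, 0.3033]
tool_rot: [0.971, -0.239, -0.0, -0.001]
force: [0.1, -0.5, -0.2]
finger_gap: 1.002
gripper_force: 0.0
t 0.68 grasp [ 0.1533 -0.6055  0.2493] theta -27.7 tilt [-0.0001  0.0013] gap 1.002 F [ 0.1 -0.5 -0.2] grip 0.0 q6 0.55
turn units -0.0008 world mm [253.7 317.5   0.7] | dp now [ 1.544e-01 -7.980e-01 -6.000e-04] | dp after turn [ 1.583e-01 -7.973e-01 -6.000e-04]
```

```bash
python3 -m crank '[{"dp":[0.013,-0.0665,0],"delta_rot":[0,0,0],"fingers":1},{"dp":[0.013,-0.0665,0],"delta_rot":[0,0,0],"fingers":1},{"dp":[0.013,-0.0665,0],"delta_rot":[0,0,0],"fingers":1},{"dp":[0.013,-0.0665,0],"delta_rot":[0,0,0],"fingers":1},{"dp":[0.013,-0.0665,0],"delta_rot":[0,0,0],"fingers":1},{"dp":[0.013,-0.0665,0],"delta_rot":[0,0,0],"fingers":1},{"dp":[0.013,-0.0665,0],"delta_rot":[0,0,0],"fingers":1},{"dp":[0.013,-0.0665,0],"delta_rot":[0,0,0],"fingers":1},{"dp":[0.013,-0.0665,0],"delta_rot":[0,0,0],"fingers":1},{"dp":[0.013,-0.0665,0],"delta_rot":[0,0,0],"fingers":1},{"dp":[0.013,-0.0665,0],"delta_rot":[0,0,0],"fingers":1},{"dp":[0.013,-0.0665,0],"delta_rot":[0,0,0],"fingers":1}]'
python3 go.py .407 -.288 .155 -27.4; python3 - <<'E'
from h import *
p,d=manip.snapshot("side"); cv2.imwrite("pics/s1.png",p[:,:,::-1])
E
```

```text
t: 1.68
tcp_pos: [0.4067, -0.2859, 0.3037]
tool_rot: [0.972, -0.237, -0.0, -0.0]
force: [0.5, -0.1, 0.3]
finger_gap: 1.001
gripper_force: 0.0
t 1.68 grasp [ 0.4067 -0.2858  0.2497] theta -27.4 tilt [-0.0004  0.0005] gap 1.001 F [ 0.5 -0.1  0.3] grip 0.0 q6 1.21
turn units 0.0 world mm [  0.3  -2.2 -94.7] | dp now [0.0027 0.0036 0.1893] | dp after turn [0.0027 0.0036 0.1893]
```

View pics/s1.png

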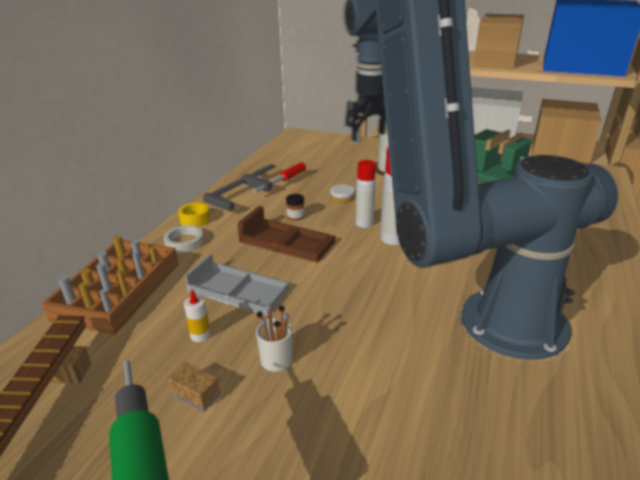

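The gripper (365,110) hangs right above the middle can (367,165) and clear of the big one. Descending.

```bash
python3 -m crank '[{"dp":[0.0027,0.0036,0.03],"delta_rot":[0,0,0],"fingers":1},{"dp":[0,0,0.04],"delta_rot":[0,0,0],"fingers":1},{"dp":[0,0,0.04],"delta_rot":[0,0,0],"fingers":1},{"dp":[0,0,0.04],"delta_rot":[0,0,0],"fingers":1},{"dp":[0,0,0.03],"delta_rot":[0,0,0],"fingers":1},{"dp":[0,0,0.009],"delta_rot":[0,0,0],"fingers":1},{"dp":[0,0,0],"delta_rot":[0,0,0],"fingers":1}]' 40
python3 go.py .407 -.288 .155 -27.4
```

```text
t: 2.32
tcp_pos: [0.4058, -0.2892, 0.2081]
tool_rot: [0.972, -0.237, -0.001, -0.001]
force: [0.4, -1.0, -0.2]
finger_gap: 0.998
gripper_force: 0.0
t 2.32 grasp [ 0.4057 -0.2891  0.1541] theta -27.4 tilt [-0.0024  0.0026] gap 0.998 F [ 0.4 -1.  -0.2] grip 0.0 q6 1.21
turn units 0.0 world mm [1.3 1.1 0.9] | dp now [ 0.0013 -0.0032 -0.0017] | dp after turn [ 0.0013 -0.0032 -0.0017]
```

```bash
python3 -m crank '[{"dp":[0,0,0],"delta_rot":[0,0,0],"fingers":-1},{"dp":[0,0,0],"delta_rot":[0,0,0],"fingers":-1},{"dp":[0,0,0],"delta_rot":[0,0,0],"fingers":-1},{"dp":[0,0,0],"delta_rot":[0,0,0],"fingers":-1},{"dp":[0,0,0],"delta_rot":[0,0,0],"fingers":-1},{"dp":[0,0,0],"delta_rot":[0,0,0],"fingers":-1},{"dp":[0,0,0],"delta_rot":[0,0,0],"fingers":-1},{"dp":[0,0,0],"delta_rot":[0,0,0],"fingers":-1}]' 40
python3 go.py .6215 -.130 .240 -27.4
```

```text
t: 2.98
tcp_pos: [0.4071, -0.2898, 0.2106]
tool_rot: [0.972, -0.237, 0.001, 0.0]
force: [0.7, 1.1, 6.1]
finger_gap: 0.555
gripper_force: 40.6
t 2.98 grasp [ 0.4072 -0.2898  0.1566] theta -27.4 tilt [ 0.002  -0.0012] gap 0.555 F [0.7 1.1 6.1] grip 40.6 q6 1.21
turn units 0.0 world mm [214.3 159.8  83.4] | dp now [ 0.2339 -0.481  -0.1664] | dp after turn [ 0.2339 -0.4811 -0.1664]
```

Gripped at a gap of 47 mm, which is the cap. Lift, then carry.

```bash
python3 -m crank '[{"dp":[0,0,-0.015],"delta_rot":[0,0,0],"fingers":-1},{"dp":[0,0,-0.03],"delta_rot":[0,0,0],"fingers":-1},{"dp":[0,0,-0.04],"delta_rot":[0,0,0],"fingers":-1},{"dp":[0,0,-0.04],"delta_rot":[0,0,0],"fingers":-1},{"dp":[0,0,-0.03],"delta_rot":[0,0,0],"fingers":-1},{"dp":[0,0,-0.011],"delta_rot":[0,0,0],"fingers":-1}]'
python3 go.py .6212 -.130 .240 -27.4
```

```text
t: 3.48
tcp_pos: [0.4067, -0.2901, 0.2945]
tool_rot: [0.972, -0.237, 0.001, 0.001]
force: [0.4, -0.7, -4.8]
finger_gap: 0.553
gripper_force: 42.0
t 3.48 grasp [ 0.4068 -0.2903  0.2405] theta -27.4 tilt [ 0.002  -0.0029] gap 0.553 F [ 0.4 -0.7 -4.8] grip 42.0 q6 1.21
turn units 0.0001 world mm [214.4 160.3  -0.5] | dp now [ 0.2334 -0.4818  0.0009] | dp after turn [ 0.2331 -0.4819  0.0009]
```

```bash
python3 -m crank '[{"dp":[0.01,-0.02,0],"delta_rot":[0,0,0],"fingers":-1},{"dp":[0.02,-0.04,0],"delta_rot":[0,0,0],"fingers":-1},{"dp":[0.024,-0.05,0],"delta_rot":[0,0,0],"fingers":-1},{"dp":[0.024,-0.05,0],"delta_rot":[0,0,0],"fingers":-1},{"dp":[0.024,-0.05,0],"delta_rot":[0,0,0],"fingers":-1},{"dp":[0.024,-0.05,0],"delta_rot":[0,0,0],"fingers":-1},{"dp":[0.024,-0.05,0],"delta_rot":[0,0,0],"fingers":-1},{"dp":[0.024,-0.05,0],"delta_rot":[0,0,0],"fingers":-1},{"dp":[0.024,-0.05,0],"delta_rot":[0,0,0],"fingers":-1},{"dp":[0.02,-0.04,0],"delta_rot":[0,0,0],"fingers":-1},{"dp":[0.012,-0.025,0],"delta_rot":[0,0,0],"fingers":-1},{"dp":[0.003,-0.006,0],"delta_rot":[0,0,0],"fingers":-1}]'
python3 go.py .6212 -.130 .164 -27.4
python3 - <<'E'
from h import *
p,d=manip.snapshot("side"); cv2.imwrite("pics/s2.png",p[:,:,::-1])
E
```

```text
t: 4.48
tcp_pos: [0.6217, -0.1274, 0.2907]
tool_rot: [0.972, -0.235, -0.001, -0.001]
force: [0.0, -0.6, -3.2]
finger_gap: 0.554
gripper_force: 42.5
t 4.48 grasp [ 0.6217 -0.1273  0.2367] theta -27.2 tilt [-0.0014  0.0015] gap 0.554 F [ 0.  -0.6 -3.2] grip 42.5 q6 1.67
turn units 0.0005 world mm [ -0.5  -2.7 -72.7] | dp now [0.0019 0.0053 0.1453] | dp after turn [0.0019 0.0053 0.1453]
```

View pics/s2.png

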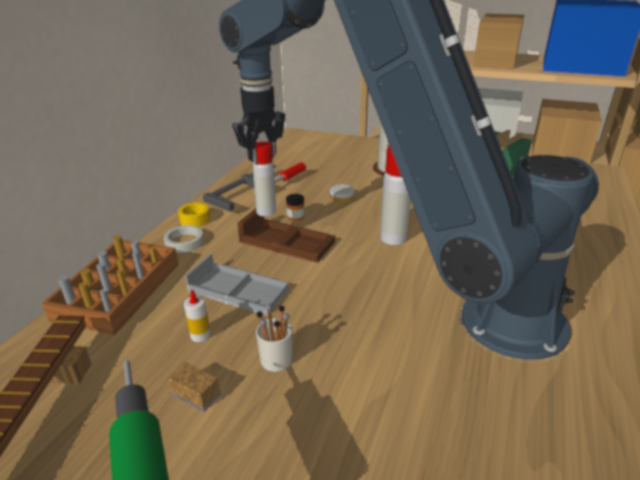

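The can hangs upright over the back recess (265,215). Lowering it.

```bash
python3 -m crank '[{"dp":[0.002,0.005,0.02],"delta_rot":[0,0,0],"fingers":-1},{"dp":[0,0,0.03],"delta_rot":[0,0,0],"fingers":-1},{"dp":[0,0,0.03],"delta_rot":[0,0,0],"fingers":-1},{"dp":[0,0,0.025],"delta_rot":[0,0,0],"fingers":-1},{"dp":[0,0,0.02],"delta_rot":[0,0,0],"fingers":-1},{"dp":[0,0,0.01],"delta_rot":[0,0,0],"fingers":-1},{"dp":[0,0,0.005],"delta_rot":[0,0,0],"fingers":-1},{"dp":[0,0,0],"delta_rot":[0,0,0],"fingers":-1}]'
python3 go.py .6212 -.130 .162 -27.4
```

```text
t: 5.2
tcp_pos: [0.6198, -0.1329, 0.2219]
tool_rot: [0.971, -0.237, -0.001, 0.0]
force: [-0.4, -0.2, -3.5]
finger_gap: 0.555
gripper_force: 42.4
t 5.2 grasp [ 0.6197 -0.1329  0.1679] theta -27.4 tilt [-0.001   0.0002] gap 0.555 F [-0.4 -0.2 -3.5] grip 42.4 q6 1.66
turn units -0.0001 world mm [ 1.5  2.9 -5.9] | dp now [-0.     -0.0065  0.0118] | dp after turn [-0.     -0.0065  0.0118]
```

```bash
python3 -m crank '[{"dp":[0,-0.004,0.006],"delta_rot":[0,0,0],"fingers":-1},{"dp":[0,0,0.004],"delta_rot":[0,0,0],"fingers":-1},{"dp":[0,0,0.002],"delta_rot":[0,0,0],"fingers":-1},{"dp":[0,0,0],"delta_rot":[0,0,0],"fingers":-1},{"dp":[0,0,0],"delta_rot":[0,0,0],"fingers":-1}]'
python3 go.py .6212 -.130 .162 -27.4
```

```text
t: 5.62
tcp_pos: [0.6213, -0.1305, 0.2167]
tool_rot: [0.972, -0.237, 0.0, 0.0]
force: [-0.7, -1.0, -3.3]
finger_gap: 0.553
gripper_force: 42.5
t 5.62 grasp [ 0.6214 -0.1306  0.1627] theta -27.4 tilt [ 0.0006 -0.0002] gap 0.553 F [-0.7 -1.  -3.3] grip 42.5 q6 1.67
turn units 0.0001 world mm [-0.2  0.6 -0.7] | dp now [-0.0008 -0.0008  0.0015] | dp after turn [-0.0008 -0.0008  0.0015]
```

```bash
python3 -m crank '[{"dp":[0,0,0.003],"delta_rot":[0,0,0],"fingers":-1},{"dp":[0,0,0],"delta_rot":[0,0,0],"fingers":-1},{"dp":[0,0,0],"delta_rot":[0,0,0],"fingers":-1}]'
python3 -m crank '[{"dp":[0,0,0.003],"delta_rot":[0,0,0],"fingers":-1},{"dp":[0,0,0],"delta_rot":[0,0,0],"fingers":-1},{"dp":[0,0,0],"delta_rot":[0,0,0],"fingers":-1}]'
```

```text
t: 5.87
tcp_pos: [0.6218, -0.1307, 0.2166]
tool_rot: [0.972, -0.237, 0.001, 0.0]
force: [-0.3, 0.9, 6.3]
finger_gap: 0.553
gripper_force: 42.7
t: 6.12
tcp_pos: [0.6223, -0.1306, 0.2164]
tool_rot: [0.972, -0.237, 0.002, -0.0]
force: [-1.5, 2.3, 12.0]
finger_gap: 0.552
gripper_force: 42.4
```

Contact with the floor. Release and rise, then turn for the jar.

```bash
python3 -m crank '[{"dp":[0,0,-0.003],"delta_rot":[0,0,0],"fingers":-1},{"dp":[0,0,0],"delta_rot":[0,0,0],"fingers":1},{"dp":[0,0,0],"delta_rot":[0,0,0],"fingers":1},{"dp":[0,0,0],"delta_rot":[0,0,0],"fingers":1},{"dp":[0,0,0],"delta_rot":[0,0,0],"fingers":1},{"dp":[0,0,0],"delta_rot":[0,0,0],"fingers":1},{"dp":[0,0,-0.02],"delta_rot":[0,0,0],"fingers":1},{"dp":[0,0,-0.04],"delta_rot":[0,0,0],"fingers":1},{"dp":[0,0,-0.05],"delta_rot":[0,0,0],"fingers":1},{"dp":[0,0,-0.05],"delta_rot":[0,0,0],"fingers":1},{"dp":[0,0,-0.03],"delta_rot":[0,0,0],"fingers":1}]'
python3 go.py .5985 -.2585 .150 -4.7
```

```text
t: 7.03
tcp_pos: [0.6221, -0.131, 0.3135]
tool_rot: [0.972, -0.237, 0.002, 0.0]
force: [-0.1, -0.7, 0.3]
finger_gap: 1.003
gripper_force: 0.0
t 7.03 grasp [ 0.6223 -0.1311  0.2595] theta -27.4 tilt [ 0.0042 -0.0017] gap 1.003 F [-0.1 -0.7  0.3] grip 0.0 q6 1.67
turn units -0.063 world mm [ -23.8 -127.4 -109.5] | dp now [0.0739 0.2483 0.2192] | dp after turn [-0.0276  0.2576  0.2192]
```

```bash
python3 -m crank '[{"dp":[0,0,0],"delta_rot":[0,0,-0.0158],"fingers":1},{"dp":[0,0,0],"delta_rot":[0,0,-0.0158],"fingers":1},{"dp":[0,0,0],"delta_rot":[0,0,-0.0158],"fingers":1},{"dp":[0,0,0],"delta_rot":[0,0,-0.0158],"fingers":1},{"dp":[-0.005,0.05,0],"delta_rot":[0,0,0],"fingers":1},{"dp":[-0.006,0.06,0],"delta_rot":[0,0,0],"fingers":1},{"dp":[-0.006,0.06,0],"delta_rot":[0,0,0],"fingers":1},{"dp":[-0.006,0.055,0],"delta_rot":[0,0,0],"fingers":1},{"dp":[-0.004,0.032,0.03],"delta_rot":[0,0,0],"fingers":1},{"dp":[0,0,0.06],"delta_rot":[0,0,0],"fingers":1},{"dp":[0,0,0.06],"delta_rot":[0,0,0],"fingers":1},{"dp":[0,0,0.04],"delta_rot":[0,0,0],"fingers":1}]'
python3 go.py .5988 -.2583 .052 -4.7
python3 - <<'E'
from h import *
p,d=manip.snapshot("side"); cv2.imwrite("pics/s3.png",p[:,:,::-1])
p,d=manip.snapshot("top"); cv2.imwrite("pics/t3.png",p[:,:,::-1]); W=cloud("top",d).reshape(-1,3)
w=W[(W[:,2]>.165)&(W[:,2]<.2)&(abs(W[:,0]-.62)<.04)&(abs(W[:,1]+.13)<.05)]; print(len(w), circ(w[:,:2]) if len(w) else '')
E
```

```text
t: 8.03
tcp_pos: [0.5963, -0.2579, 0.2132]
tool_rot: [0.999, -0.041, -0.001, -0.001]
force: [-0.8, 0.6, -0.5]
finger_gap: 0.998
gripper_force: 0.0
t 8.03 grasp [ 0.5962 -0.2579  0.1592] theta -4.7 tilt [-0.0018  0.0013] gap 0.998 F [-0.8  0.6 -0.5] grip 0.0 q6 1.07
turn units -0.0 world mm [   2.6   -0.4 -107.2] | dp now [0.0056 0.0007 0.2144] | dp after turn [0.0056 0.0007 0.2144]
441 (array([ 0.6207, -0.1295]), 0.0239)
```

View pics/s3.png

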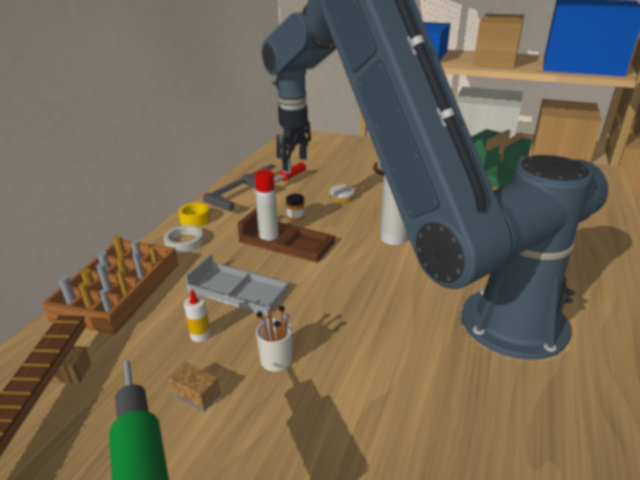

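The can stands upright in the back recess (265,205), and its cap centre measures (0.621, -0.130) as intended. The gripper (292,145) hangs over the jar (295,205). Descending and gripping the lid.

```bash
python3 -m crank '[{"dp":[0.0056,0.0007,0.03],"delta_rot":[0,0,0],"fingers":1},{"dp":[0,0,0.05],"delta_rot":[0,0,0],"fingers":1},{"dp":[0,0,0.05],"delta_rot":[0,0,0],"fingers":1},{"dp":[0,0,0.045],"delta_rot":[0,0,0],"fingers":1},{"dp":[0,0,0.027],"delta_rot":[0,0,0],"fingers":1},{"dp":[0,0,0.01],"delta_rot":[0,0,0],"fingers":1},{"dp":[0,0,0],"delta_rot":[0,0,0],"fingers":1},{"dp":[0,0,0],"delta_rot":[0,0,0],"fingers":1}]'
python3 go.py .5988 -.2583 .052 -4.7
```

```text
t: 8.8
tcp_pos: [0.6011, -0.2586, 0.1101]
tool_rot: [0.999, -0.04, 0.001, 0.001]
force: [-0.3, 0.5, 0.2]
finger_gap: 1.001
gripper_force: 0.0
t 8.8 grasp [ 0.6012 -0.2587  0.0561] theta -4.6 tilt [ 0.0021 -0.0014] gap 1.001 F [-0.3  0.5  0.2] grip 0.0 q6 1.07
turn units 0.0002 world mm [-2.4  0.4 -4.1] | dp now [-0.0048 -0.0004  0.0081] | dp after turn [-0.0048 -0.0004  0.0081]
```

```bash
python3 -m crank '[{"dp":[0,0,0],"delta_rot":[0,0,0],"fingers":-1},{"dp":[0,0,0],"delta_rot":[0,0,0],"fingers":-1},{"dp":[0,0,0],"delta_rot":[0,0,0],"fingers":-1},{"dp":[0,0,0],"delta_rot":[0,0,0],"fingers":-1},{"dp":[0,0,0],"delta_rot":[0,0,0],"fingers":-1},{"dp":[0,0,0],"delta_rot":[0,0,0],"fingers":-1},{"dp":[0,0,0],"delta_rot":[0,0,0],"fingers":-1}]' 40
python3 go.py .5988 -.2583 .115 -4.7
```

```text
t: 9.38
tcp_pos: [0.6008, -0.2584, 0.1105]
tool_rot: [0.999, -0.04, 0.001, 0.0]
force: [-0.6, 0.6, 6.2]
finger_gap: 0.597
gripper_force: 41.9
t 9.38 grasp [ 0.6009 -0.2585  0.0565] theta -4.6 tilt [ 0.0022 -0.0011] gap 0.597 F [-0.6  0.6  6.2] grip 41.9 q6 1.07
turn units 0.0002 world mm [-2.1  0.2 58.5] | dp now [-4.00e-03  1.00e-04 -1.17e-01] | dp after turn [-4.00e-03  1.00e-04 -1.17e-01]
```

```bash
python3 -m crank '[{"dp":[0,0,-0.015],"delta_rot":[0,0,0],"fingers":-1},{"dp":[0,0,-0.035],"delta_rot":[0,0,0],"fingers":-1},{"dp":[0,0,-0.04],"delta_rot":[0,0,0],"fingers":-1},{"dp":[-0.015,0,-0.02],"delta_rot":[0,0,0],"fingers":-1},{"dp":[-0.04,0,-0.007],"delta_rot":[0,0,0],"fingers":-1},{"dp":[-0.05,0,0],"delta_rot":[0,0,0],"fingers":-1},{"dp":[-0.05,0,0],"delta_rot":[0,0,0],"fingers":-1},{"dp":[-0.035,-0.01,0],"delta_rot":[0,0,0],"fingers":-1},{"dp":[-0.005,-0.03,0],"delta_rot":[0,0,0],"fingers":-1},{"dp":[0,-0.05,0],"delta_rot":[0,0,0],"fingers":-1},{"dp":[0,-0.05,0],"delta_rot":[0,0,0],"fingers":-1}]'
python3 go.py .5096 -.1207 .066 -4.7
```

```text
t: 10.3
tcp_pos: [0.5081, -0.1802, 0.1676]
tool_rot: [0.999, -0.042, 0.0, 0.0]
force: [0.6, 0.7, -2.4]
finger_gap: 0.588
gripper_force: 42.1
t 10.3 grasp [ 0.5081 -0.1802  0.1136] theta -4.8 tilt [ 0.0004 -0.0001] gap 0.588 F [ 0.6  0.7 -2.4] grip 42.1 q6 1.11
turn units -0.0002 world mm [  1.5  59.5 -47.6] | dp now [-0.0069 -0.1189  0.0952] | dp after turn [-0.0068 -0.1189  0.0952]
```

```bash
python3 -m crank '[{"dp":[-0.002,-0.04,0],"delta_rot":[0,0,0],"fingers":-1},{"dp":[-0.003,-0.04,0],"delta_rot":[0,0,0],"fingers":-1},{"dp":[-0.002,-0.03,0],"delta_rot":[0,0,0],"fingers":-1},{"dp":[0,-0.009,0],"delta_rot":[0,0,0],"fingers":-1},{"dp":[0,0,0],"delta_rot":[0,0,0],"fingers":-1}]'
python3 go.py .5096 -.1207 .066 -4.7
python3 - <<'E'
from h import *
p,d=manip.snapshot("side"); cv2.imwrite("pics/s4.png",cv2.resize(p[120:300,180:400,::-1],None,fx=3,fy=3))
E
```

```text
t: 10.72
tcp_pos: [0.5097, -0.1195, 0.1675]
tool_rot: [0.999, -0.039, -0.0, -0.0]
force: [-0.2, -0.2, -2.1]
finger_gap: 0.595
gripper_force: 42.2
t 10.72 grasp [ 0.5097 -0.1195  0.1135] theta -4.5 tilt [-0.0004  0.0002] gap 0.595 F [-0.2 -0.2 -2.1] grip 42.2 q6 1.21
turn units 0.0006 world mm [ -0.1  -1.2 -47.5] | dp now [0.     0.0025 0.0949] | dp after turn [0.     0.0025 0.0949]
```

View pics/s4.png

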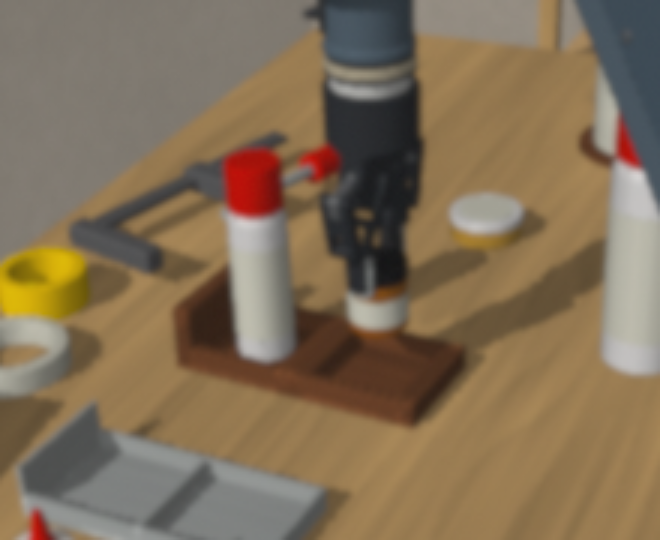

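The jar is held upright (crop 378,310) over the front recess, with the can standing behind it. Lower to about 3 mm above the floor, then touch down gently.

```bash
python3 -m crank '[{"dp":[0,0.0025,0.02],"delta_rot":[0,0,0],"fingers":-1},{"dp":[0,0,0.03],"delta_rot":[0,0,0],"fingers":-1},{"dp":[0,0,0.025],"delta_rot":[0,0,0],"fingers":-1},{"dp":[0,0,0.012],"delta_rot":[0,0,0],"fingers":-1},{"dp":[0,0,0.005],"delta_rot":[0,0,0],"fingers":-1},{"dp":[0,0,0],"delta_rot":[0,0,0],"fingers":-1},{"dp":[0,0,0],"delta_rot":[0,0,0],"fingers":-1}]'
python3 -m crank '[{"dp":[0,0,0.004],"delta_rot":[0,0,0],"fingers":-1},{"dp":[0,0,0.002],"delta_rot":[0,0,0],"fingers":-1},{"dp":[0,0,0],"delta_rot":[0,0,0],"fingers":-1},{"dp":[0,0,0],"delta_rot":[0,0,0],"fingers":-1}]'
python3 go.py .5096 -.1207 .0625 -4.7
```

```text
t: 11.35
tcp_pos: [0.51, -0.1228, 0.1214]
tool_rot: [0.999, -0.041, 0.0, 0.0]
force: [1.3, -0.8, -1.8]
finger_gap: 0.595
gripper_force: 42.2
t: 11.68
tcp_pos: [0.5099, -0.1222, 0.1187]
tool_rot: [0.999, -0.04, 0.0, 0.0]
force: [-0.9, -0.1, -2.4]
finger_gap: 0.592
gripper_force: 42.2
t 11.68 grasp [ 0.51   -0.1222  0.0647] theta -4.6 tilt [ 0.0005 -0.0002] gap 0.592 F [-0.9 -0.1 -2.4] grip 42.2 q6 1.2
turn units 0.0002 world mm [-0.4  1.5 -2.2] | dp now [-0.001  -0.003   0.0044] | dp after turn [-0.001  -0.003   0.0044]
```

```bash
python3 -m crank '[{"dp":[0,0,0.004],"delta_rot":[0,0,0],"fingers":-1},{"dp":[0,0,0],"delta_rot":[0,0,0],"fingers":-1},{"dp":[0,0,0],"delta_rot":[0,0,0],"fingers":-1}]'
python3 -m crank '[{"dp":[0,0,0.003],"delta_rot":[0,0,0],"fingers":-1},{"dp":[0,0,0],"delta_rot":[0,0,0],"fingers":-1},{"dp":[0,0,0],"delta_rot":[0,0,0],"fingers":-1}]'
```

```text
t: 11.93
tcp_pos: [0.51, -0.1222, 0.1165]
tool_rot: [0.999, -0.04, 0.0, 0.0]
force: [0.8, -0.1, -1.0]
finger_gap: 0.592
gripper_force: 42.4
t: 12.18
tcp_pos: [0.51, -0.1222, 0.1165]
tool_rot: [0.999, -0.04, 0.001, 0.0]
force: [-1.3, 1.1, 10.0]
finger_gap: 0.593
gripper_force: 43.4
```

Touchdown. Release and rise.

```bash
python3 -m crank '[{"dp":[0,0,-0.003],"delta_rot":[0,0,0],"fingers":-1},{"dp":[0,0,0],"delta_rot":[0,0,0],"fingers":1},{"dp":[0,0,0],"delta_rot":[0,0,0],"fingers":1},{"dp":[0,0,0],"delta_rot":[0,0,0],"fingers":1},{"dp":[0,0,0],"delta_rot":[0,0,0],"fingers":1},{"dp":[0,0,0],"delta_rot":[0,0,0],"fingers":1},{"dp":[0,0,-0.02],"delta_rot":[0,0,0],"fingers":1},{"dp":[0,0,-0.05],"delta_rot":[0,0,0],"fingers":1},{"dp":[0,0,-0.07],"delta_rot":[0,0,0],"fingers":1},{"dp":[0,0,-0.07],"delta_rot":[0,0,0],"fingers":1},{"dp":[0,0,-0.05],"delta_rot":[0,0,0],"fingers":1},{"dp":[0,0,-0.02],"delta_rot":[0,0,0],"fingers":1}]'
python3 go.py .582 .2575 .2 -3.2
```

```text
t: 13.18
tcp_pos: [0.5113, -0.1228, 0.2608]
tool_rot: [0.999, -0.04, 0.004, 0.002]
force: [0.7, -0.3, 0.0]
finger_gap: 1.003
gripper_force: 0.0
t 13.18 grasp [ 0.5116 -0.1229  0.2068] theta -4.6 tilt [ 0.0069 -0.0033] gap 1.003 F [ 0.7 -0.3  0. ] grip 0.0 q6 1.2
turn units -0.0039 world mm [ 70.4 380.4  -6.8] | dp now [ 0.0789 -0.7698  0.0121] | dp after turn [ 0.0979 -0.7676  0.0121]
```

```bash
python3 -m crank '[{"dp":[0.002,-0.03,0],"delta_rot":[0,0,-0.0039],"fingers":1},{"dp":[0.008,-0.067,0],"delta_rot":[0,0,0],"fingers":1},{"dp":[0.009,-0.07,0],"delta_rot":[0,0,0],"fingers":1},{"dp":[0.009,-0.07,0],"delta_rot":[0,0,0],"fingers":1},{"dp":[0.009,-0.07,0],"delta_rot":[0,0,0],"fingers":1},{"dp":[0.009,-0.07,0],"delta_rot":[0,0,0],"fingers":1},{"dp":[0.009,-0.07,0],"delta_rot":[0,0,0],"fingers":1},{"dp":[0.009,-0.07,0],"delta_rot":[0,0,0],"fingers":1},{"dp":[0.009,-0.07,0],"delta_rot":[0,0,0],"fingers":1},{"dp":[0.009,-0.07,0],"delta_rot":[0,0,0],"fingers":1},{"dp":[0.009,-0.07,0],"delta_rot":[0,0,0],"fingers":1},{"dp":[0.006,-0.04,0],"delta_rot":[0,0,0],"fingers":1}]'
python3 go.py .582 .2575 .068 -3.2
python3 - <<'E'
from h import *
p,d=manip.snapshot("side"); cv2.imwrite("pics/s5.png",p[:,:,::-1])
E
```

```text
t: 14.18
tcp_pos: [0.5798, 0.2615, 0.2558]
tool_rot: [1.0, -0.027, -0.0, -0.001]
force: [-0.0, -0.8, 0.3]
finger_gap: 0.998
gripper_force: 0.0
t 14.18 grasp [0.5797 0.2615 0.2018] theta -3.1 tilt [-0.0006  0.0011] gap 0.998 F [-0.  -0.8  0.3] grip 0.0 q6 1.87
turn units 0.0003 world mm [   2.3   -4.  -133.8] | dp now [0.0052 0.0081 0.2675] | dp after turn [0.0052 0.008  0.2675]
```

View pics/s5.png

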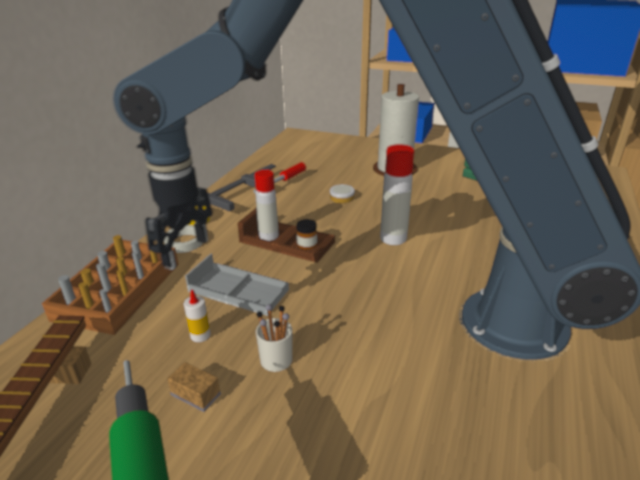

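The jar stands in the front recess (306,235) in front of the can. The gripper is above the glue bottle, so I descend and grip.

```bash
python3 -m crank '[{"dp":[0.003,0.006,0.03],"delta_rot":[0,0,0],"fingers":1},{"dp":[0,0,0.05],"delta_rot":[0,0,0],"fingers":1},{"dp":[0,0,0.06],"delta_rot":[0,0,0],"fingers":1},{"dp":[0,0,0.06],"delta_rot":[0,0,0],"fingers":1},{"dp":[0,0,0.045],"delta_rot":[0,0,0],"fingers":1},{"dp":[0,0,0.02],"delta_rot":[0,0,0],"fingers":1},{"dp":[0,0,0],"delta_rot":[0,0,0],"fingers":1},{"dp":[0,0,0],"delta_rot":[0,0,0],"fingers":1}]'
python3 go.py .582 .2575 .068 -3.2
```

```text
t: 14.9
tcp_pos: [0.5815, 0.2547, 0.1237]
tool_rot: [1.0, -0.028, -0.0, 0.0]
force: [1.7, -0.1, 0.5]
finger_gap: 0.998
gripper_force: 0.0
t 14.9 grasp [0.5814 0.2547 0.0697] theta -3.2 tilt [-0.0008 -0.0002] gap 0.998 F [ 1.7 -0.1  0.5] grip 0.0 q6 1.86
turn units -0.0001 world mm [ 0.6  2.8 -1.7] | dp now [ 0.0008 -0.0057  0.0035] | dp after turn [ 0.0008 -0.0057  0.0035]
```

```bash
python3 -m crank '[{"dp":[0,0,0],"delta_rot":[0,0,0],"fingers":-1},{"dp":[0,0,0],"delta_rot":[0,0,0],"fingers":-1},{"dp":[0,0,0],"delta_rot":[0,0,0],"fingers":-1},{"dp":[0,0,0],"delta_rot":[0,0,0],"fingers":-1},{"dp":[0,0,0],"delta_rot":[0,0,0],"fingers":-1},{"dp":[0,0,0],"delta_rot":[0,0,0],"fingers":-1},{"dp":[0,0,0],"delta_rot":[0,0,0],"fingers":-1},{"dp":[0,0,0],"delta_rot":[0,0,0],"fingers":-1}]' 35
python3 go.py .582 .2575 .138 -3.2
```

```text
t: 15.57
tcp_pos: [0.5824, 0.2552, 0.1254]
tool_rot: [1.0, -0.028, 0.001, -0.0]
force: [0.8, 0.4, 5.9]
finger_gap: 0.469
gripper_force: 34.2
t 15.57 grasp [0.5825 0.2553 0.0714] theta -3.2 tilt [0.0028 0.0009] gap 0.469 F [0.8 0.4 5.9] grip 34.2 q6 1.86
turn units -0.0001 world mm [-0.5  2.2 66.6] | dp now [-0.0009 -0.0045 -0.1332] | dp after turn [-0.0009 -0.0045 -0.1332]
```

```bash
python3 -m crank '[{"dp":[0,0,-0.015],"delta_rot":[0,0,0],"fingers":-1},{"dp":[0,0,-0.035],"delta_rot":[0,0,0],"fingers":-1},{"dp":[0,0,-0.045],"delta_rot":[0,0,0],"fingers":-1},{"dp":[0.005,0.015,-0.03],"delta_rot":[0,0,0],"fingers":-1},{"dp":[0.018,0.045,-0.008],"delta_rot":[0,0,0],"fingers":-1},{"dp":[0.02,0.055,0],"delta_rot":[0,0,0],"fingers":-1},{"dp":[0.02,0.055,0],"delta_rot":[0,0,0],"fingers":-1},{"dp":[0.02,0.055,0],"delta_rot":[0,0,0],"fingers":-1},{"dp":[0.02,0.05,0],"delta_rot":[0,0,0],"fingers":-1},{"dp":[0.012,0.03,0],"delta_rot":[0,0,0],"fingers":-1},{"dp":[0.004,0.01,0],"delta_rot":[0,0,0],"fingers":-1},{"dp":[0,0,0],"delta_rot":[0,0,0],"fingers":-1}]'
python3 go.py .6339 .0984 .077 -3.2
python3 - <<'E'
from h import *
p,d=manip.snapshot("side"); cv2.imwrite("pics/s6.png",cv2.resize(p[150:360,100:340,::-1],None,fx=2.5,fy=2.5))
E
```

```text
t: 16.57
tcp_pos: [0.6322, 0.0931, 0.1903]
tool_rot: [1.0, -0.029, -0.0, -0.0]
force: [-0.3, 0.8, -1.5]
finger_gap: 0.473
gripper_force: 34.8
t 16.57 grasp [0.6322 0.0931 0.1363] theta -3.4 tilt [-0.0005  0.0002] gap 0.473 F [-0.3  0.8 -1.5] grip 34.8 q6 1.6
turn units -0.0004 world mm [  1.7   5.3 -59.3] | dp now [ 0.0029 -0.0107  0.1185] | dp after turn [ 0.0029 -0.0107  0.1185]
```

View pics/s6.png

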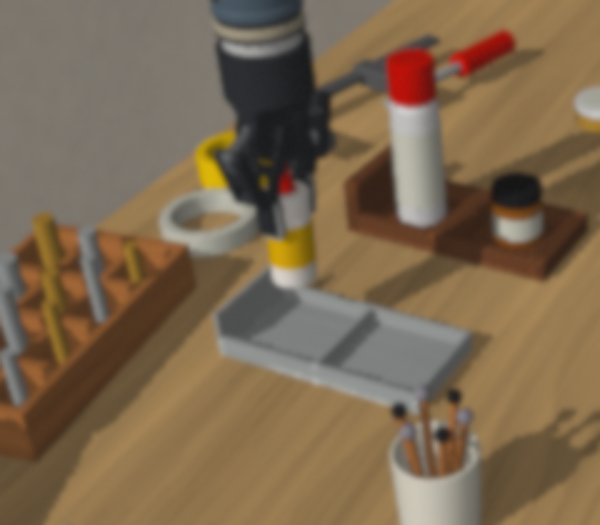

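The glue bottle hangs upright (crop 292,250) over the steel tray's back compartment, and the wooden tray is complete. Lowering.

```bash
python3 -m crank '[{"dp":[0.003,-0.01,0.02],"delta_rot":[0,0,0],"fingers":-1},{"dp":[0,0,0.035],"delta_rot":[0,0,0],"fingers":-1},{"dp":[0,0,0.035],"delta_rot":[0,0,0],"fingers":-1},{"dp":[0,0,0.02],"delta_rot":[0,0,0],"fingers":-1},{"dp":[0,0,0.008],"delta_rot":[0,0,0],"fingers":-1},{"dp":[0,0,0],"delta_rot":[0,0,0],"fingers":-1},{"dp":[0,0,0],"delta_rot":[0,0,0],"fingers":-1}]'
python3 -m crank '[{"dp":[0,0,0.004],"delta_rot":[0,0,0],"fingers":-1},{"dp":[0,0,0],"delta_rot":[0,0,0],"fingers":-1},{"dp":[0,0,0],"delta_rot":[0,0,0],"fingers":-1}]'
python3 go.py .6339 .0984 .074 -3.2
```

```text
t: 17.2
tcp_pos: [0.6339, 0.0999, 0.1315]
tool_rot: [1.0, -0.028, 0.0, -0.0]
force: [-0.1, -0.8, -1.4]
finger_gap: 0.462
gripper_force: 34.9
t: 17.45
tcp_pos: [0.6341, 0.0991, 0.13]
tool_rot: [1.0, -0.028, 0.001, 0.0]
force: [0.3, -0.0, -1.5]
finger_gap: 0.465
gripper_force: 34.9
t 17.45 grasp [0.6342 0.0991 0.076 ] theta -3.2 tilt [ 0.0011 -0.    ] gap 0.465 F [ 0.3 -0.  -1.5] grip 34.9 q6 1.61
turn units -0.0001 world mm [-0.3 -0.7 -2. ] | dp now [-0.0005  0.0014  0.004 ] | dp after turn [-0.0005  0.0014  0.004 ]
```

```bash
python3 -m crank '[{"dp":[0,0,0.003],"delta_rot":[0,0,0],"fingers":-1},{"dp":[0,0,0],"delta_rot":[0,0,0],"fingers":-1},{"dp":[0,0,0],"delta_rot":[0,0,0],"fingers":-1}]'
python3 -m crank '[{"dp":[0,0,0.003],"delta_rot":[0,0,0],"fingers":-1},{"dp":[0,0,0],"delta_rot":[0,0,0],"fingers":-1},{"dp":[0,0,0],"delta_rot":[0,0,0],"fingers":-1}]'
```

```text
t: 17.7
tcp_pos: [0.6343, 0.0992, 0.1285]
tool_rot: [1.0, -0.028, 0.001, -0.0]
force: [0.8, -0.4, 1.9]
finger_gap: 0.464
gripper_force: 34.8
t: 17.95
tcp_pos: [0.6346, 0.0994, 0.1277]
tool_rot: [1.0, -0.028, 0.001, -0.0]
force: [-0.5, 1.4, 5.7]
finger_gap: 0.454
gripper_force: 34.8
```

```bash
python3 -m crank '[{"dp":[0,0,-0.002],"delta_rot":[0,0,0],"fingers":-1},{"dp":[0,0,0],"delta_rot":[0,0,0],"fingers":1},{"dp":[0,0,0],"delta_rot":[0,0,0],"fingers":1},{"dp":[0,0,0],"delta_rot":[0,0,0],"fingers":1},{"dp":[0,0,0],"delta_rot":[0,0,0],"fingers":1},{"dp":[0,0,0],"delta_rot":[0,0,0],"fingers":1},{"dp":[0,0,0],"delta_rot":[0,0,0],"fingers":1},{"dp":[0,0,-0.03],"delta_rot":[0,0,0],"fingers":1},{"dp":[0,0,-0.06],"delta_rot":[0,0,0],"fingers":1},{"dp":[0,0,-0.07],"delta_rot":[0,0,0],"fingers":1},{"dp":[0,0,-0.06],"delta_rot":[0,0,0],"fingers":1},{"dp":[0,0,-0.03],"delta_rot":[0,0,0],"fingers":1}]'
python3 go.py .5074 .3897 .19 -8.2
```

```text
t: 18.95
tcp_pos: [0.6354, 0.0992, 0.2567]
tool_rot: [1.0, -0.028, 0.003, -0.0]
force: [0.0, 0.1, 0.5]
finger_gap: 1.003
gripper_force: 0.0
t 18.95 grasp [0.6357 0.0992 0.2027] theta -3.2 tilt [ 0.0065 -0.0001] gap 1.003 F [0.  0.1 0.5] grip 0.0 q6 1.61
turn units 0.0138 world mm [-128.3  290.5  -12.7] | dp now [-0.2891 -0.5657  0.0236] | dp after turn [-0.3371 -0.5385  0.0236]
```

```bash
python3 -m crank '[{"dp":[0,0,0],"delta_rot":[0,0,0.0138],"fingers":1},{"dp":[-0.02,-0.03,0],"delta_rot":[0,0,0],"fingers":1},{"dp":[-0.037,-0.059,0],"delta_rot":[0,0,0],"fingers":1},{"dp":[-0.037,-0.06,0],"delta_rot":[0,0,0],"fingers":1},{"dp":[-0.037,-0.06,0],"delta_rot":[0,0,0],"fingers":1},{"dp":[-0.037,-0.06,0],"delta_rot":[0,0,0],"fingers":1},{"dp":[-0.037,-0.06,0],"delta_rot":[0,0,0],"fingers":1},{"dp":[-0.037,-0.06,0],"delta_rot":[0,0,0],"fingers":1},{"dp":[-0.037,-0.06,0],"delta_rot":[0,0,0],"fingers":1},{"dp":[-0.037,-0.06,0],"delta_rot":[0,0,0],"fingers":1},{"dp":[-0.021,-0.03,0],"delta_rot":[0,0,0],"fingers":1},{"dp":[0,0,0],"delta_rot":[0,0,0],"fingers":1}]'
python3 go.py .5074 .3897 .035 -8.2
python3 - <<'E'
from h import *
p,d=manip.snapshot("side"); cv2.imwrite("pics/s7.png",p[:,:,::-1])
E
```

```text
t: 19.95
tcp_pos: [0.5029, 0.3936, 0.2524]
tool_rot: [0.998, -0.069, -0.0, -0.001]
force: [-0.2, 0.6, 0.3]
finger_gap: 1.0
gripper_force: 0.0
t 19.95 grasp [0.5029 0.3937 0.1984] theta -7.9 tilt [-0.0007  0.0013] gap 1.0 F [-0.2  0.6  0.3] grip 0.0 q6 2.2
turn units 0.0008 world mm [   4.5   -4.  -163.4] | dp now [0.0104 0.007  0.3267] | dp after turn [0.0104 0.007  0.3267]
```

View pics/s7.png

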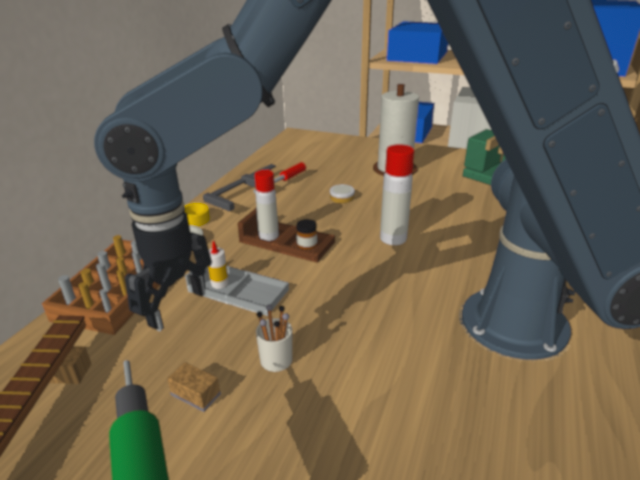

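The glue bottle stands in the back compartment (217,270). Now descend to the block (193,382).

```bash
python3 -m crank '[{"dp":[0.008,0.006,0.03],"delta_rot":[0,0,0.0008],"fingers":1},{"dp":[0,0,0.055],"delta_rot":[0,0,0],"fingers":1},{"dp":[0,0,0.065],"delta_rot":[0,0,0],"fingers":1},{"dp":[0,0,0.065],"delta_rot":[0,0,0],"fingers":1},{"dp":[0,0,0.055],"delta_rot":[0,0,0],"fingers":1},{"dp":[0,0,0.035],"delta_rot":[0,0,0],"fingers":1},{"dp":[0,0,0.015],"delta_rot":[0,0,0],"fingers":1},{"dp":[0,0,0],"delta_rot":[0,0,0],"fingers":1},{"dp":[0,0,0],"delta_rot":[0,0,0],"fingers":1}]'
python3 go.py .5074 .3897 .034 -8.2
```

```text
t: 20.75
tcp_pos: [0.5099, 0.3857, 0.0928]
tool_rot: [0.997, -0.074, 0.0, -0.0]
force: [0.1, 0.0, 1.0]
finger_gap: 1.001
gripper_force: 0.0
t 20.75 grasp [0.5099 0.3857 0.0388] theta -8.5 tilt [0.0006 0.0001] gap 1.001 F [0.1 0.  1. ] grip 0.0 q6 2.19
turn units -0.001 world mm [-2.5  4.  -4.8] | dp now [-0.0062 -0.0071  0.0096] | dp after turn [-0.0061 -0.0071  0.0096]
```

```bash
python3 -m crank '[{"dp":[0,0,0],"delta_rot":[0,0,0],"fingers":-1},{"dp":[0,0,0],"delta_rot":[0,0,0],"fingers":-1},{"dp":[0,0,0],"delta_rot":[0,0,0],"fingers":-1},{"dp":[0,0,0],"delta_rot":[0,0,0],"fingers":-1},{"dp":[0,0,0],"delta_rot":[0,0,0],"fingers":-1},{"dp":[0,0,0],"delta_rot":[0,0,0],"fingers":-1},{"dp":[0,0,0],"delta_rot":[0,0,0],"fingers":-1},{"dp":[0,0,0],"delta_rot":[0,0,0],"fingers":-1}]' 35
python3 go.py .5331 .1040 .15 -3.2
```

```text
t: 21.42
tcp_pos: [0.5097, 0.3869, 0.094]
tool_rot: [0.997, -0.074, 0.001, -0.001]
force: [-0.0, 0.5, 5.5]
finger_gap: 0.516
gripper_force: 37.8
t 21.42 grasp [0.5099 0.387  0.04  ] theta -8.5 tilt [0.0025 0.0012] gap 0.516 F [-0.   0.5  5.5] grip 37.8 q6 2.19
turn units -0.0146 world mm [  23.2 -283.   110. ] | dp now [ 0.1298  0.5526 -0.2206] | dp after turn [ 0.0785  0.5622 -0.2206]
```

Gripped at 44 mm. Lift, turn and carry.

```bash
python3 -m crank '[{"dp":[0,0,-0.015],"delta_rot":[0,0,0],"fingers":-1},{"dp":[0,0,-0.04],"delta_rot":[0,0,0],"fingers":-1},{"dp":[0,0,-0.055],"delta_rot":[0,0,0],"fingers":-1},{"dp":[0,0,-0.055],"delta_rot":[0,0,0],"fingers":-1},{"dp":[0,0,-0.04],"delta_rot":[0,0,-0.0073],"fingers":-1},{"dp":[0,0,-0.015],"delta_rot":[0,0,-0.0073],"fingers":-1},{"dp":[0,0,0],"delta_rot":[0,0,0],"fingers":-1}]'
python3 go.py .5331 .1040 .15 -3.2
```

```text
t: 22.0
tcp_pos: [0.5099, 0.387, 0.2055]
tool_rot: [1.0, -0.028, 0.002, -0.001]
force: [-0.8, 0.4, -1.5]
finger_gap: 0.519
gripper_force: 37.0
t 22.0 grasp [0.5101 0.3872 0.1515] theta -3.2 tilt [0.0048 0.0024] gap 0.519 F [-0.8  0.4 -1.5] grip 37.0 q6 2.1
turn units 0.0001 world mm [  23.  -283.2   -1.5] | dp now [0.0771 0.5629 0.0019] | dp after turn [0.0774 0.5629 0.0019]
```

```bash
python3 -m crank '[{"dp":[0.004,0.025,0],"delta_rot":[0,0,0],"fingers":-1},{"dp":[0.008,0.05,0],"delta_rot":[0,0,0],"fingers":-1},{"dp":[0.008,0.06,0],"delta_rot":[0,0,0],"fingers":-1},{"dp":[0.008,0.06,0],"delta_rot":[0,0,0],"fingers":-1},{"dp":[0.008,0.06,0],"delta_rot":[0,0,0],"fingers":-1},{"dp":[0.008,0.06,0],"delta_rot":[0,0,0],"fingers":-1},{"dp":[0.008,0.06,0],"delta_rot":[0,0,0],"fingers":-1},{"dp":[0.008,0.06,0],"delta_rot":[0,0,0],"fingers":-1},{"dp":[0.008,0.06,0],"delta_rot":[0,0,0],"fingers":-1},{"dp":[0.006,0.045,0],"delta_rot":[0,0,0],"fingers":-1},{"dp":[0.003,0.02,0],"delta_rot":[0,0,0],"fingers":-1},{"dp":[0,0,0],"delta_rot":[0,0,0],"fingers":-1}]'
python3 go.py .5331 .1040 .048 -3.2
python3 - <<'E'
from h import *
p,d=manip.snapshot("side"); cv2.imwrite("pics/s8.png",cv2.resize(p[170:370,130:360,::-1],None,fx=2.5,fy=2.5))
E
```

```text
t: 23.0
tcp_pos: [0.5311, 0.1022, 0.2014]
tool_rot: [1.0, -0.03, -0.001, 0.0]
force: [0.2, 1.1, -0.5]
finger_gap: 0.523
gripper_force: 37.0
t 23.0 grasp [0.531  0.1022 0.1474] theta -3.5 tilt [-0.0026 -0.0003] gap 0.523 F [ 0.2  1.1 -0.5] grip 37.0 q6 1.62
turn units -0.0008 world mm [  2.1   1.8 -99.4] | dp now [ 0.0045 -0.0039  0.1988] | dp after turn [ 0.0045 -0.0039  0.1988]
```

View pics/s8.png

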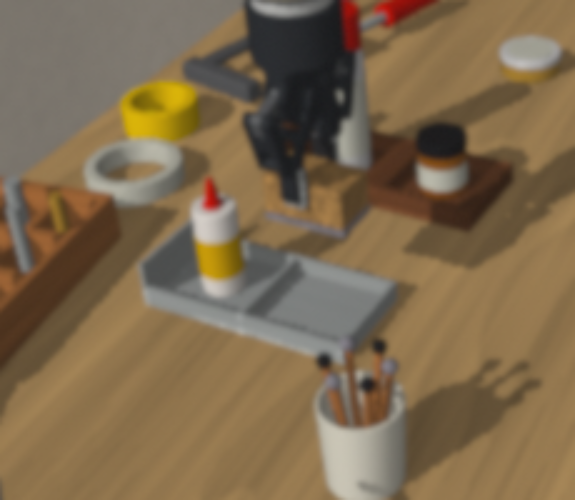

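The block is held level, sole down (crop 315,200). Lowering with a 2.5 mm x correction for the grasp offset.

```bash
python3 -m crank '[{"dp":[0.0085,-0.003,0.02],"delta_rot":[0,0,-0.0008],"fingers":-1},{"dp":[0,0,0.04],"delta_rot":[0,0,0],"fingers":-1},{"dp":[0,0,0.045],"delta_rot":[0,0,0],"fingers":-1},{"dp":[0,0,0.04],"delta_rot":[0,0,0],"fingers":-1},{"dp":[0,0,0.025],"delta_rot":[0,0,0],"fingers":-1},{"dp":[0,0,0.01],"delta_rot":[0,0,0],"fingers":-1},{"dp":[0,0,0],"delta_rot":[0,0,0],"fingers":-1},{"dp":[0,0,0],"delta_rot":[0,0,0],"fingers":-1}]'
python3 go.py .5356 .1040 .044 -3.2
```

```text
t: 23.72
tcp_pos: [0.536, 0.107, 0.1121]
tool_rot: [1.0, -0.025, -0.0, -0.0]
force: [-0.9, -0.5, -0.9]
finger_gap: 0.519
gripper_force: 37.0
t 23.72 grasp [0.536  0.107  0.0581] theta -2.9 tilt [-0.0004  0.0001] gap 0.519 F [-0.9 -0.5 -0.9] grip 37.0 q6 1.61
turn units 0.001 world mm [ -0.4  -3.  -14.1] | dp now [-0.0004  0.0059  0.0282] | dp after turn [-0.0004  0.006   0.0282]
```

```bash
python3 -m crank '[{"dp":[0,0.005,0.01],"delta_rot":[0,0,0],"fingers":-1},{"dp":[0,0,0.009],"delta_rot":[0,0,0],"fingers":-1},{"dp":[0,0,0.003],"delta_rot":[0,0,0],"fingers":-1},{"dp":[0,0,0],"delta_rot":[0,0,0],"fingers":-1},{"dp":[0,0,0],"delta_rot":[0,0,0],"fingers":-1}]'
python3 -m crank '[{"dp":[0,0,0.004],"delta_rot":[0,0,0],"fingers":-1},{"dp":[0,0,0],"delta_rot":[0,0,0],"fingers":-1},{"dp":[0,0,0],"delta_rot":[0,0,0],"fingers":-1}]'
python3 go.py .5356 .1040 .044 -3.2
```

```text
t: 24.13
tcp_pos: [0.5359, 0.1033, 0.1016]
tool_rot: [1.0, -0.026, 0.0, -0.0]
force: [-0.2, -0.1, -0.6]
finger_gap: 0.516
gripper_force: 37.0
t: 24.38
tcp_pos: [0.5359, 0.1034, 0.0994]
tool_rot: [1.0, -0.026, 0.0, -0.0]
force: [-1.2, -0.4, -0.4]
finger_gap: 0.517
gripper_force: 37.0
t 24.38 grasp [0.5359 0.1034 0.0454] theta -2.9 tilt [0. 0.] gap 0.517 F [-1.2 -0.4 -0.4] grip 37.0 q6 1.61
turn units 0.0007 world mm [-0.3  0.6 -1.4] | dp now [-0.0006 -0.0012  0.0029] | dp after turn [-0.0006 -0.0012  0.0029]
```

```bash
python3 -m crank '[{"dp":[0,0,0.003],"delta_rot":[0,0,0],"fingers":-1},{"dp":[0,0,0],"delta_rot":[0,0,0],"fingers":-1},{"dp":[0,0,0],"delta_rot":[0,0,0],"fingers":-1}]'
python3 -m crank '[{"dp":[0,0,0.003],"delta_rot":[0,0,0],"fingers":-1},{"dp":[0,0,0],"delta_rot":[0,0,0],"fingers":-1},{"dp":[0,0,0],"delta_rot":[0,0,0],"fingers":-1}]'
```

```text
t: 24.63
tcp_pos: [0.5361, 0.1034, 0.098]
tool_rot: [1.0, -0.026, 0.0, 0.0]
force: [0.5, 0.4, 1.2]
finger_gap: 0.516
gripper_force: 37.1
t: 24.88
tcp_pos: [0.536, 0.1034, 0.098]
tool_rot: [1.0, -0.026, 0.0, 0.0]
force: [-2.3, -0.9, 12.1]
finger_gap: 0.522
gripper_force: 38.5
```

Touchdown. Part-open so the fingers stay inside the walls, then rise clear.

```bash
python3 -m crank '[{"dp":[0,0,-0.003],"delta_rot":[0,0,0],"fingers":-1},{"dp":[0,0,0],"delta_rot":[0,0,0],"fingers":0.4},{"dp":[0,0,0],"delta_rot":[0,0,0],"fingers":0.4},{"dp":[0,0,0],"delta_rot":[0,0,0],"fingers":0.4},{"dp":[0,0,0],"delta_rot":[0,0,0],"fingers":0.4},{"dp":[0,0,-0.02],"delta_rot":[0,0,0],"fingers":0.4},{"dp":[0,0,-0.05],"delta_rot":[0,0,0],"fingers":0.4},{"dp":[0,0,-0.07],"delta_rot":[0,0,0],"fingers":1},{"dp":[0,0,-0.08],"delta_rot":[0,0,0],"fingers":1},{"dp":[0,0,-0.08],"delta_rot":[0,0,0],"fingers":1},{"dp":[0,0,-0.08],"delta_rot":[0,0,0],"fingers":1},{"dp":[0,0,-0.05],"delta_rot":[0,0,0],"fingers":1}]'
python3 -m crank '[{"dp":[-0.05,0,-0.03],"delta_rot":[0,0,0],"fingers":1},{"dp":[-0.06,0,0],"delta_rot":[0,0,0],"fingers":1},{"dp":[-0.06,0,0],"delta_rot":[0,0,0],"fingers":1},{"dp":[-0.03,0,0],"delta_rot":[0,0,0],"fingers":1},{"dp":[0,0,0],"delta_rot":[0,0,0],"fingers":1},{"dp":[0,0,0],"delta_rot":[0,0,0],"fingers":1}]'
python3 - <<'E'
from h import *
p,d=manip.snapshot("side"); cv2.imwrite("pics/s9.png",cv2.resize(p[100:400,100:500,::-1],None,fx=2,fy=2))
p,d=manip.snapshot("top"); cv2.imwrite("pics/t9.png",p[:,:,::-1])
E
```

```text
t: 25.88
tcp_pos: [0.5366, 0.1035, 0.3178]
tool_rot: [1.0, -0.026, 0.003, -0.0]
force: [-0.3, -0.9, 0.3]
finger_gap: 1.001
gripper_force: 0.0
t: 26.38
tcp_pos: [0.4356, 0.1086, 0.3287]
tool_rot: [1.0, -0.026, 0.001, -0.0]
force: [0.7, -0.9, -0.7]
finger_gap: 0.996
gripper_force: 0.0
```

View pics/s9.png

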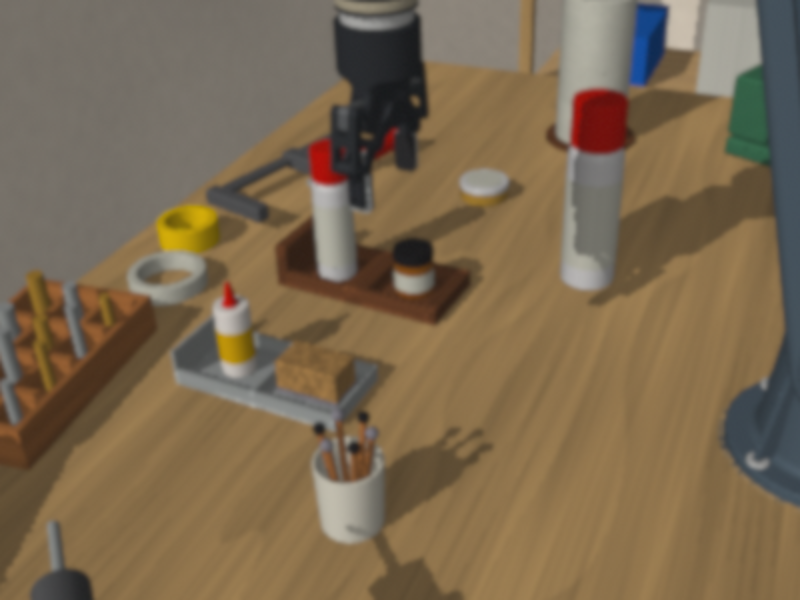

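View pics/t9.png

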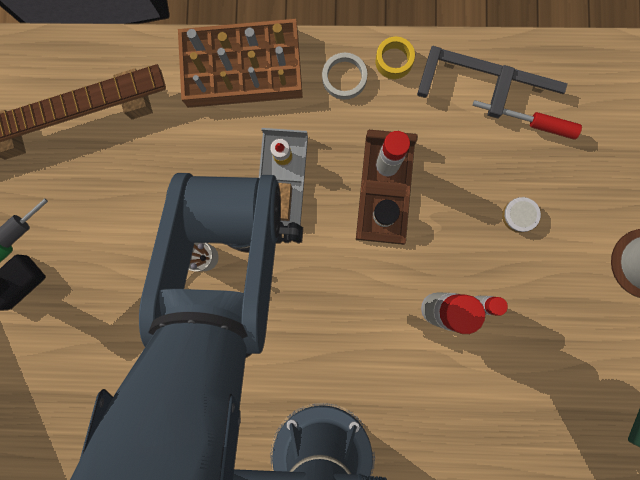

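All four items sit in place: can (top view 395,150), jar (387,212), glue bottle (280,150), and block flat in the front compartment (side crop 315,370). The tin, pot and other cans have not moved, and the arm is clear.

```bash
python3 -c "
from station import manip
print(manip.sign_off())"
```

```text
the job is handed in; nothing more can be done
None
```

Both kits are made up in the order asked and the job is handed in at about 26 s; the last pictures show all four items in place, the tin and brush pot unmoved, and the arm clear.

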